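# Load the spice carousel and hold the red-capped jar to the front

### The job

Grip the thin-walled jar with the red cap lightly, keep it upright, and stand it in the one empty holder of the spice carousel; let go of it. Then take the black knob in the middle of the carousel and turn it until that jar faces front, right in line with the red tongue on the base, and finish still gripping the knob, holding the carousel still. Leave the mug, pot, bowl and spork where they are.

Things in the scene. Friction and masses are not known exactly. Their poses are not given: they have to be found in the camera images.
- jar: the marked spice jar, loose on the table: clear cylinder with a white label band and a red cap, 42 mm diameter, 75 mm high (cap the top 17 mm, same diameter), about 0.06-0.13 kg. Origin: centre of its underside, z up. Thin-walled: it is crushed when the two fingers together press it with more than 30 N (a 15 N grip); a grip of 6 to 10 N carries it.
- base: the carousel's fixed black base, fixed to the table, 210 mm diameter. Origin: centre of its underside on the turning axis, z up; its front is its own -x direction, where the flat red tongue sticks out (34 mm wide, reaching 183 mm from the axis, 10 mm high at most).
- turntable: wooden disc 256 mm wide, top face 25 mm above the table, with five holders 72 degrees apart, 92 mm from the axis: four with fixed jars (42 mm wide, tops 99 mm above the table, black or white caps), one empty. Origin on the axis 14 mm above the table, z up, -x towards the empty holder. Turns either way without stops against light friction (0.05 N m) and damping, stays where left.
- holder (a point): centre of the floor of the empty holder, 25 mm above the table: a steel ring of 48 mm inner and 56 mm outer diameter, 24 mm high, standing on the disc. It turns with the turntable.
- knob (a point): middle of the grip of the black rubber knob on the turning axis: an upright cylinder 40 mm diameter and 36 mm high (94 to 130 mm above the table; this point 114 mm) on an 18 mm steel post. It may be gripped from above at any yaw. Nothing stands between it and the jars, whose near sides are 71 mm from the axis.
- front (a point): fixed point of the base, 92 mm in front of the axis: the centre of the empty holder's floor lies here when it faces front.
- tongue (a point): point on top of the red front tongue of the base, 150 mm from the axis, 8 mm above the table.
- mug: dark titanium mug, 86 mm diameter, 88 mm high, loose; leave it. Origin: centre of its underside.
- pot: steel cook pot, 150 mm diameter, 95 mm high, loose; leave it. Origin: centre of its underside.
- bowl: blue silicone bowl, 130 mm diameter, 50 mm high, loose; leave it. Origin: centre of its underside.
- spork: flat orange plastic spork, 166 mm long along its x, 6 mm thick, loose; leave it. Origin: on its underside near the middle.
Not all that is in view belongs to the job. Several things have the shape of the jar; the one meant has the colours described above.

How it is judged (in metres and radians):
On the way:
1. the red-capped jar stands upright in the empty holder and is let go, before that holder has been turned to the front (horizontal distance between jar and holder below 0.008 m and z of jar in the frame of holder below 0.004 m and angle between jar's own z axis and vertical below 0.1 rad and contact force between the fingers and jar below 0.3 N and not (x of holder in the frame of base below -0.07 m and y of holder in the frame of base between -0.014 and 0.014 m)), for 0.2 s.
At the end, for the whole second after the job is handed in: the jar stands upright (0.1 rad) in its holder, untouched by the fingers; the holder centre is within 14 mm sideways of the line from axis to red tongue, on that side; the turntable is still (under 0.1 rad/s) and the gripper grips the knob (over 2 N, TCP within 30 mm of its grip point) (horizontal distance between jar and holder below 0.008 m and z of jar in the frame of holder below 0.004 m and angle between jar's own z axis and vertical below 0.1 rad and x of holder in the frame of base below -0.07 m and y of holder in the frame of base between -0.014 and 0.014 m and contact force between the fingers and jar below 0.3 N and distance between the grasp point and knob below 0.03 m and contact force between the fingers and turntable above 2 N and angular speed of turntable below 0.1 rad/s); the arm keeps its last pose, push and grip.
It fails at once if the fingers press the jar with more than 30 N in all (contact force between the fingers and jar above 30 N).
It fails at once if the jar is tipped by more than 0.6 rad (angle between jar's own z axis and vertical above 0.6 rad).
It fails at once if the mug, pot, bowl or spork is moved by more than 30 mm (distance of any of mug, pot, bowl, spork from where it was at the start of the episode above 0.03 m).
It also fails if it takes over 72 s, if anything falls off the work surface, if the arm or the gripper's body presses on something with over 40 N, if the wrist force passes 120 N, or if a joint passes its speed limit or range.

### The arm

A 6-joint arm with a two-finger parallel gripper is mounted at the origin on the work surface. World frame = base frame: x ahead of the robot, y to its left, z up, the work surface at z = 0. Lengths are in m, angles in degrees, forces in N, time in s.
With the tool pointing down it reaches from about 0.35 to 0.95 m from the base axis. Payload 17.4 kg.
Tool frame: the origin (TCP) lies between the finger pads, 19 mm behind the fingertips; this is the grasp point; z points along the fingers, y is the line along which they close (so a half turn about z gives the same grasp; the last joint's range is limited). The gripper opens to 93 mm and grips with 3 to 60 N. Pads are 15 mm wide; open, the fingers measure 128 mm over their backs; the gripper's body (75 mm by 188 mm) begins 65 mm behind the grasp point.
Start: joints at [-72.582, 6.646, 82.598, -0, 90.757, -2.166], TCP at [0.226, -0.636, 0.237] pointing down, gripper open.
Joint ranges: [-162.19, 162.19], [-47.58, 125.68], [4.15, 143.07], [-65.23, 245.23], [0.69, 171.88], [-170.13, 170.13]. Speed limits (degrees/s): [108.29, 108.29, 127.2, 180, 180, 180].

### API

Orientations are given as a 3x3 rotation matrix whose columns are the frame's x, y, z axes.
In Python, from bench import robot gives the robot as it stands.
- The arm moves only by the tool send_rows, never from a script. Its argument "deltas" is a list of rows, each an object of numbers: "dx", "dy", "dz": the shift along the tool's x, y, z each as a share of 0.25 m, from -1 to 1; "rx", "ry", "rz": the turn, a rotation vector about the tool's x, y, z each as a share of pi rad, from -1 to 1; "grip": the opening, from -1 (shut) to 1 (fully open). A call has 1 to 10 rows; each row is the pose to reach, as a shift and turn from the pose commanded when the call began, along the tool's axes at that moment, turning the shorter way round; what a row does not reach only later rows make up. A row lasts 1/12 s, in which the tool goes at most 41.7 mm and 7.16 degrees, less where a joint would pass 70% of its speed; a pose out of reach is approached as far as the arm can. A call with a number of a shift or a turn outside -1 to 1 is refused whole. A call with a gripper value outside its range is refused whole. The fingers move at their own pace and stop on an object; "newtons" is the grip in N (left out, the last holds). Time passes only in rows, so rows that repeat a pose let the fingers close. It gives the time, the measured TCP pose, the force, the opening and the grip force at its end, in the units of the state.
- robot.get_state(): the state, without advancing time (a new reading comes with each control period).
- robot.camera(name): name is "scene" or "top"; returns (picture, depth): 420x560x3 uint8, red, green, blue; 420x560 float32, m along the optical axis (not along the pixel's ray), 0 where there is no reading.
- robot.calibration(name): a dict with "fovy" (degrees; the focal length in pixels is half the picture's height over the tangent of half this angle, whatever the lens; pixels are square), "cx", "cy" (the principal point, pixels), "extrinsics" (4x4, takes a point from camera to world coordinates). Camera axes: x right, y down, z forward; pixel columns grow to the right and rows downward; lengths in m; the calibration is good to about 2 mm. A picture is of the moment at which its call begins. calibration takes no time and is no camera call.
- robot.hand_in(): hands the job in; it is judged then, once.
Trained networks look in the newest picture that a camera, given by its name, has taken for a name from the list of things; names that differ only in an ending like _2 or _b are one class to them, and where a whole thing is asked for, a point or a joint stands for the part that bears it (a point fixed in the world has none). Each returns a list of dicts, best first, with "p" (0 to 1); they miss things now and then, are a little off and sometimes report something else, mostly with a low value. They report only what shows in the picture. A call takes as long as a camera call. They do not tell look-alikes from the thing itself.
- robot.recognise(name, camera): "point" ([x, y, z] in m, in world coordinates, good to about 4 mm: the middle of the surface that is visible of it).
The state is a dict: "clock": time; "joint_positions": joint angles; "qd": joint speeds; "joint_torque": joint torques, N m; "position": TCP position; "ee_rot": TCP orientation; "contact_force": force on the tool from outside, world axes, zero at the start; "ft_torque": the same for the moment, N m; "grip_width": opening from 0.0 (shut) to 1.0 (fully open); "finger_force": force on a finger pad.
Only numpy, scipy, OpenCV 4.12 (cv2) and the standard library are available. Lean on these libraries where they do the work, as an engineer would, in place of code of your own. Each camera call takes 0.05 s, during which the arm holds its last target. There are 200 camera calls.

## Working session

There is one attempt and no reset: what is moved stays moved. The work goes in short steps, Python scripts to look and compute and a tool call to move; the robot and the scene stay as the last step left them, time stands still between calls to the robot, and variables do not carry over. Pictures are saved under pics/ and viewed, at most 10 in all, crops included, and the job is handed in when it is done.

Besides the shell and the picture viewer there is one more tool, called after ">>>" as a command line: name --argument value ..., lists and objects as JSON in quotes. send_rows: Moves the arm, as the interface text tells. Its arguments: {"type":"object","properties":{"deltas":{"type":"array"},"newtons":{"type":"number"}},"required":["deltas"]}

```bash
mkdir -p pics; cat > h.py <<'E'
import numpy as np, cv2
from bench import robot
def cal(n):
    c=robot.calibration(n); f=210/np.tan(np.radians(c['fovy'])/2)
    return f,c['cx'],c['cy'],np.array(c['extrinsics'])
def cloud(n,d):
    f,cx,cy,E=cal(n); v,u=np.mgrid[:420,:560]
    P=np.stack([(u-cx)/f*d,(v-cy)/f*d,d],-1)
    return P@E[:3,:3].T+E[:3,3]
def shoot(n,tag):
    p,d=robot.camera(n); cv2.imwrite(f'pics/{tag}.png',p[:,:,::-1]); np.savez(f'{tag}.npz',p=p,d=d); return p,d
E
python3 - <<'E'
from h import *
for n in ('scene','top'):
    p,d=shoot(n,n+'0')
    print(n,robot.calibration(n))
    for t in ('jar','base','turntable','holder','knob','tongue','mug','pot','bowl','spork'):
        try: print(t,[(np.round(r['point'],3).tolist(),round(r['p'],2)) for r in robot.recognise(t,n)])
        except Exception as e: print(t,e)
print(robot.get_state())
E
```

```text
scene {'fovy': 45.637618120484404, 'cx': 274.57341202828616, 'cy': 210.12927347052425, 'extrinsics': array([[-0.42104779,  0.51239305, -0.74844647,  1.56268987],
       [ 0.90691068,  0.25166956, -0.33789858,  0.4725343 ],
       [ 0.01522431, -0.82104555, -0.57065964,  0.8768781 ],
       [ 0.        ,  0.        ,  0.        ,  1.        ]])}
jar [([0.56, 0.284, 0.053], 0.74)]
base [([0.54, -0.118, 0.028], 0.76)]
turntable [([0.537, -0.113, 0.024], 0.58)]
holder [([0.543, -0.117, 0.026], 0.77), ([0.591, -0.466, 0.058], 0.42)]
knob [([0.537, -0.119, 0.026], 0.62)]
tongue [([0.539, -0.114, 0.026], 0.73)]
mug [([0.738, 0.231, 0.055], 0.96)]
pot [([0.591, -0.467, 0.058], 0.75), ([0.386, -0.418, 0.008], 0.32)]
bowl [([0.414, 0.539, 0.026], 0.66)]
spork [([0.384, -0.419, 0.009], 0.56)]
top {'fovy': 48.752775920252546, 'cx': 273.7054387398947, 'cy': 211.11787309138958, 'extrinsics': array([[ 0.00535873, -0.99175358,  0.12804732,  0.37902061],
       [-0.9999427 , -0.00412771,  0.00987717,  0.02101689],
       [-0.00926717, -0.12809291, -0.99171887,  1.37993928],
       [ 0.        ,  0.  
[... 657 characters left out ...]
.07565423e+01, -2.16702606e+00]), 'qd': array([ 0.00179373,  0.04168749,  0.01606912, -0.05492323, -0.01799639,
       -0.05382755]), 'joint_torque': array([-4.60215466e-03, -7.21032715e+01, -6.22767162e+01,  7.76791549e-02,
        1.84284680e-02, -1.12659765e-05]), 'position': array([ 0.22623168, -0.63598151,  0.23744758]), 'ee_rot': array([[ 9.42152175e-01,  3.35185439e-01, -1.01474436e-05],
       [ 3.35185439e-01, -9.42152175e-01, -1.34940669e-07],
       [-9.60566617e-06, -3.27414067e-06, -1.00000000e+00]]), 'contact_force': array([ 1.08469009, -0.16236162,  0.33307586]), 'ft_torque': array([ 0.0305694 , -0.00179854, -0.00915836]), 'finger_force': 0.0, 'grip_width': 0.9991093602142214}
```

```bash
ls pics
```

```text
scene0.png
top0.png
```

View pics/scene0.png

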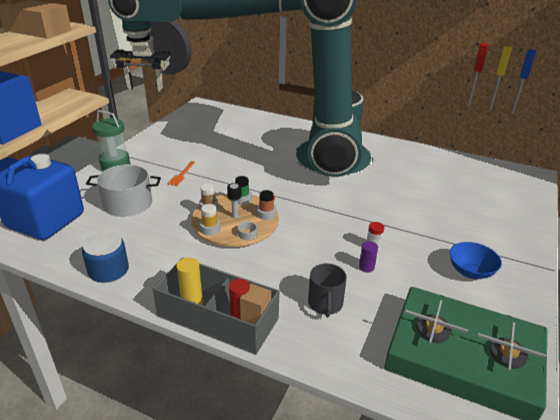

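View pics/top0.png

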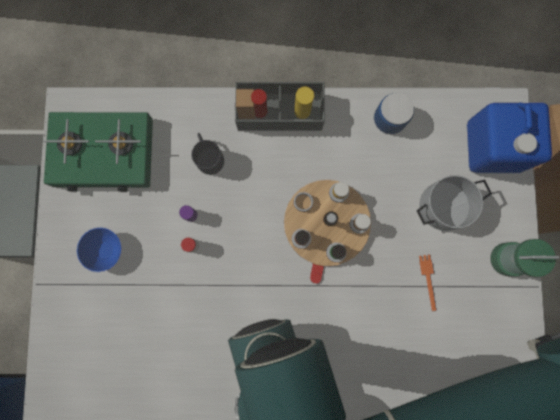

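The table has two jar-shaped things plus one in the box. Red cap with white label is at scene (376,235) / top (189,245). The all-purple one is at scene (368,257) / top (187,213). The red bottle is in the tray at scene (240,297). The first fits the description. I'll confirm it in a crop and measure.

```bash
cat > m.py <<'E'
from h import *
def run(t):
    out={}
    for n in ('scene','top'):
        z=np.load(f'{n}{t}.npz'); p,d=z['p'],z['d']; P=cloud(n,d)
        hsv=cv2.cvtColor(p,cv2.COLOR_RGB2HSV).astype(int)
        red=((hsv[...,0]<8)|(hsv[...,0]>172))&(hsv[...,1]>150)&(hsv[...,2]>60)&(d>0)
        X,Y,Z=P[...,0],P[...,1],P[...,2]
        def rep(k,m):
            Q=P[m]
            if len(Q): print(n,k,len(Q),'mean',Q.mean(0).round(4),'med',np.median(Q,0).round(4),'mid',((Q.min(0)+Q.max(0))/2).round(4),'zmax',np.percentile(Q[:,2],95).round(4))
        rep('cap',red&(abs(X-.45)<.07)&(abs(Y-.273)<.06)&(Z>.03))
        rep('captop',red&(abs(X-.45)<.07)&(abs(Y-.273)<.06)&(Z>.069))
        rep('tongue',red&(abs(X-.37)<.08)&(abs(Y+.1)<.08)&(Z<.03))
        rep('knobtop',(np.hypot(X-.52,Y+.118)<.05)&(Z>.118))
        disc=(np.hypot(X-.52,Y+.118)<.16)&(abs(Z-.025)<.006)&(hsv[...,1]>70)&(hsv[...,0]<25)
        c=cv2.minEnclosingCircle(P[disc][:,:2].astype(np.float32)); print(n,'disc',c,np.median(Z[disc]))
        ring=(np.hypot(X-.52,Y+.118)<.14)&(Z>.042)&(Z<.056)&(abs(X-.56)<.06)&(abs(Y+.05)<.05)
        rep('ring',ring)
        if ring.sum()>5: print(cv2.minEnclosingCircle(P[ring][:,:2].astype(np.float32)))
E
python3 - <<'E'
from m import *
run(0)
a=cv2.imread('pics/scene0.png');b=cv2.imread('pics/top0.png')
f=lambda i,x,y,w,h:cv2.resize(i[y:y+h,x:x+w],(400,400*h//w),interpolation=cv2.INTER_CUBIC)
cv2.imwrite('pics/c0.png',np.hstack([np.vstack([f(a,340,210,70,50),f(a,185,165,105,90)])[:600],np.vstack([f(b,150,195,70,50),f(b,280,175,105,90)])[:600]])[:600])
E
```

```text
scene cap 144 mean [0.4624 0.2778 0.0728] med [0.4646 0.2772 0.0735] mid [0.4571 0.2771 0.0702] zmax 0.0768
scene captop 119 mean [0.4601 0.2774 0.0741] med [0.4604 0.2768 0.0743] mid [0.4567 0.2771 0.0736] zmax 0.0769
scene tongue 1 mean [ 0.3633 -0.0752  0.0072] med [ 0.3633 -0.0752  0.0072] mid [ 0.3633 -0.0752  0.0072] zmax 0.0072
scene knobtop 127 mean [ 0.5327 -0.1197  0.1278] med [ 0.5339 -0.1193  0.1292] mid [ 0.5291 -0.1205  0.1261] zmax 0.1328
scene disc ((0.5303846597671509, -0.1214873343706131), 0.13054053485393524) 0.02487060420226761
scene ring 134 mean [ 0.5717 -0.0491  0.0469] med [ 0.5751 -0.0474  0.0472] mid [ 0.5581 -0.0514  0.0477] zmax 0.0507
((0.5576123595237732, -0.04752151295542717), 0.05841061472892761)
top cap 10 mean [0.4525 0.274  0.0747] med [0.4532 0.2729 0.0748] mid [0.4515 0.2759 0.0741] zmax 0.0791
top captop 9 mean [0.4521 0.274  0.0754] med [0.4531 0.2722 0.0749] mid [0.4515 0.2759 0.0759] zmax 0.0792
top tongue 94 mean [ 0.374  -0.0914  0.0085] med [ 0.3738 -0.0903  0.0084] mid [ 0.3738 -0.0917  0.0074] zmax 0.0138
top knobtop 169 mean [ 0.5216 -0.1206  0.1295] med [ 0.5218 -0.1198  0.1297] mid [ 0.5226 -0.1201  0.1277] zmax 0.1342
top disc ((0.5216408967971802, -0.12191212922334671), 0.12724445760250092) 0.024482693049625137
top ring 79 mean [ 0.5802 -0.0502  0.0478] med [ 0.581  -0.0504  0.0479] mid [ 0.5808 -0.0507  0.0482] zmax 0.0517
((0.5800102949142456, -0.05008966848254204), 0.027941005304455757)
```

View pics/c0.png

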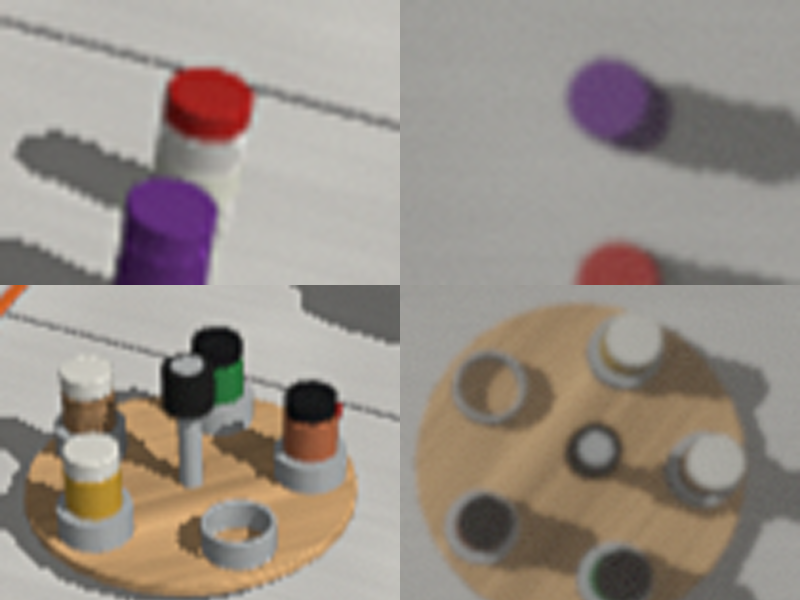

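Red-capped jar with white label confirmed (crop, upper left). The two cameras disagree by ~7 mm in x, so I'll check the camera models by projecting the predicted outlines and comparing table and gripper.

```bash
python3 - <<'E'
from h import *
def proj(n,X):
    f,cx,cy,E=cal(n); Q=(np.atleast_2d(X)-E[:3,3])@E[:3,:3]; return Q[:,:2]/Q[:,2:]*f+[cx,cy]
t=np.linspace(0,2*np.pi,90)
circ=lambda c,r,z:np.c_[c[0]+r*np.cos(t),c[1]+r*np.sin(t),0*t+z]
ims=[]
for n,(x,y,w,h) in (('scene',(185,165,105,85)),('top',(280,175,105,105))):
    im=cv2.imread(f'pics/{n}0.png')
    s=6;b=cv2.resize(im,None,fx=s,fy=s,interpolation=cv2.INTER_CUBIC)
    for c,r,z in (((.5216,-.121),.128,.025),((.5216,-.121),.020,.130),((.580,-.0505),.028,.049),((.452,.274),.021,.075)):
        uv=(proj(n,circ(c,r,z))+.5)*s
        cv2.polylines(b,[uv.round().astype(int)],True,(0,255,0),1)
    g=b[y*s:(y+h)*s,x*s:(x+w)*s]
    j=b[(215 if n=='scene' else 230)*s:(260)*s,(345 if n=='scene' else 165)*s:(400 if n=='scene' else 215)*s]
    ims.append(np.vstack([cv2.resize(g,(400,400*h//w)),cv2.resize(j,(220,180)) if 0 else cv2.copyMakeBorder(cv2.resize(j,(250,200)),0,0,0,150,cv2.BORDER_CONSTANT)])[:600])
    z=np.load(f'{n}0.npz');P=cloud(n,z['d']);p=z['p'].astype(int)
    m=(z['d']>0)&(abs(P[...,2])<.03)&(P[...,0]>.2)&(P[...,0]<.8)&(abs(P[...,1])<.6)
    Q=P[m];A=np.c_[Q[:,:2],np.ones(len(Q))];co=np.linalg.lstsq(A,Q[:,2],rcond=None)[0];print(n,'table',co,np.median(Q[:,2]))
H=max(i.shape[0] for i in ims)
cv2.imwrite('pics/ov.png',np.hstack([cv2.copyMakeBorder(i,0,H-i.shape[0],0,0,cv2.BORDER_CONSTANT) for i in ims]))
E
```

```text
scene table [ 0.00307894 -0.00237429  0.00072576] 0.00014943934077626952
top table [ 0.00195346 -0.0006236   0.00048625] -0.00014328962284881896
```

View pics/ov.png

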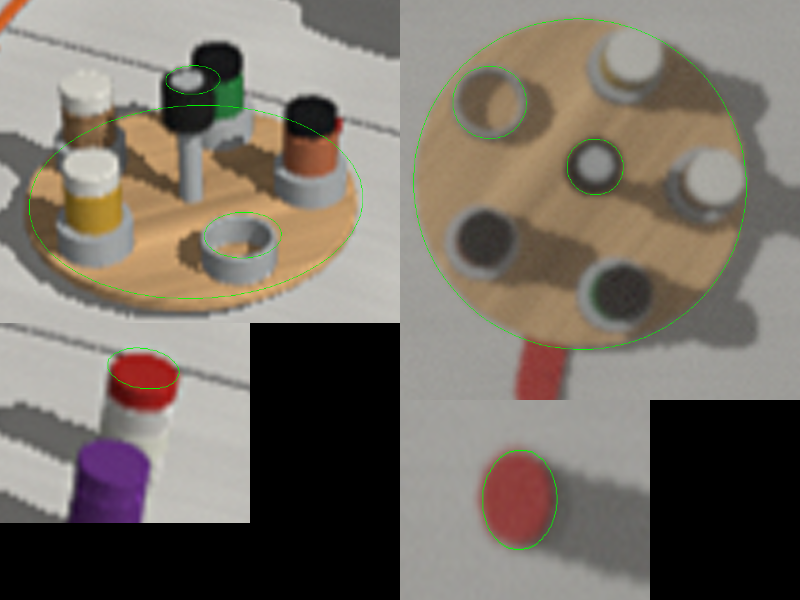

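Both overlays show the same constant shift (scene about 1.3 px), so one or both calibrations are a few mm off. I'll settle that with relative views near the objects. Moving towards the jar.

>>> send_rows --deltas '[{"dx": 0.52,"dy": -0.78,"grip": 0.4},{"dx": 0.52,"dy": -0.78,"grip": 0.4},{"dx": 0.52,"dy": -0.78,"grip": 0.4},{"dx": 0.52,"dy": -0.78,"grip": 0.4},{"dx": 0.52,"dy": -0.78,"grip": 0.4},{"dx": 0.52,"dy": -0.78,"grip": 0.4},{"dx": 0.52,"dy": -0.78,"grip": 0.4}]' --newtons 7

```text
validation failed for argument at $.de...
```

>>> send_rows --deltas '[{"dx": 0.52,"dy": -0.78,"grip": 0.4},{"dx": 0.52,"dy": -0.78,"grip": 0.4},{"dx": 0.52,"dy": -0.78,"grip": 0.4},{"dx": 0.52,"dy": -0.78,"grip": 0.4},{"dx": 0.52,"dy": -0.78,"grip": 0.4},{"dx": 0.52,"dy": -0.78,"grip": 0.4},{"dx": 0.52,"dy": -0.78,"grip": 0.4}]'

```text
validation failed for argument at $.de...
```

>>> send_rows --deltas '[{"dx": 0.52,"dy": -0.78,"grip": 0.4},{"dx": 0.52,"dy": -0.78,"grip": 0.4},{"dx": 0.52,"dy": -0.78,"grip": 0.4},{"dx": 0.52,"dy": -0.78,"grip": 0.4},{"dx": 0.52,"dy": -0.78,"grip": 0.4},{"dx": 0.52,"dy": -0.78,"grip": 0.4},{"dx": 0.52,"dy": -0.78,"grip": 0.4}]'

```text
validation failed for argument at $.de...
```

>>> send_rows --deltas '[{"dx": 0.26,"dy": -0.39,"rz": -0.391,"grip": 0.4},{"dx": 0.26,"dy": -0.39,"rz": -0.391,"grip": 0.4},{"dx": 0.26,"dy": -0.39,"rz": -0.391,"grip": 0.4},{"dx": 0.26,"dy": -0.39,"rz": -0.391,"grip": 0.4},{"dx": 0.26,"dy": -0.39,"rz": -0.391,"grip": 0.4},{"dx": 0.26,"dy": -0.39,"rz": -0.391,"grip": 0.4},{"dx": 0.26,"dy": -0.39,"rz": -0.391,"grip": 0.4},{"dx": 0.26,"dy": -0.39,"rz": -0.391,"grip": 0.4},{"dx": 0.26,"dy": -0.39,"rz": -0.391,"grip": 0.4},{"dx": 0.26,"dy": -0.39,"rz": -0.391,"grip": 0.4}]'

```text
validation failed for argument at $.de...
```

>>> send_rows --deltas '[{"dx": 0.52,"dy": -0.78,"dz": 0,"rx": 0,"ry": 0,"rz": 0,"grip": 0.4},{"dx": 0.52,"dy": -0.78,"dz": 0,"rx": 0,"ry": 0,"rz": 0,"grip": 0.4},{"dx": 0.52,"dy": -0.78,"dz": 0,"rx": 0,"ry": 0,"rz": 0,"grip": 0.4},{"dx": 0.52,"dy": -0.78,"dz": 0,"rx": 0,"ry": 0,"rz": 0,"grip": 0.4},{"dx": 0.52,"dy": -0.78,"dz": 0,"rx": 0,"ry": 0,"rz": 0,"grip": 0.4},{"dx": 0.52,"dy": -0.78,"dz": 0,"rx": 0,"ry": 0,"rz": 0,"grip": 0.4},{"dx": 0.52,"dy": -0.78,"dz": 0,"rx": 0,"ry": 0,"rz": 0,"grip": 0.4}]' --newtons 7

```text
clock: 1.68
position: [0.2843, -0.4052, 0.2383]
ee_rot: [[0.941, 0.338, 0.001], [0.338, -0.941, -0.001], [0.001, 0.001, -1.0]]
contact_force: [-0.5, -0.0, 0.3]
grip_width: 0.7
finger_force: 0.0
```

>>> send_rows --deltas '[{"dx": 0.52,"dy": -0.78,"dz": 0,"rx": 0,"ry": 0,"rz": 0,"grip": 0.4},{"dx": 0.52,"dy": -0.78,"dz": 0,"rx": 0,"ry": 0,"rz": 0,"grip": 0.4},{"dx": 0.52,"dy": -0.78,"dz": 0,"rx": 0,"ry": 0,"rz": 0,"grip": 0.4},{"dx": 0.52,"dy": -0.78,"dz": 0,"rx": 0,"ry": 0,"rz": 0,"grip": 0.4},{"dx": 0.52,"dy": -0.78,"dz": 0,"rx": 0,"ry": 0,"rz": 0,"grip": 0.4},{"dx": 0.52,"dy": -0.78,"dz": 0,"rx": 0,"ry": 0,"rz": 0,"grip": 0.4},{"dx": 0.52,"dy": -0.78,"dz": 0,"rx": 0,"ry": 0,"rz": 0,"grip": 0.4}]'

```text
clock: 2.27
position: [0.3413, -0.1783, 0.238]
ee_rot: [[0.941, 0.339, 0.002], [0.339, -0.941, -0.0], [0.001, 0.001, -1.0]]
contact_force: [-0.7, 0.2, 0.1]
grip_width: 0.702
finger_force: 0.0
```

>>> send_rows --deltas '[{"dx": 0.52,"dy": -0.78,"dz": 0,"rx": 0,"ry": 0,"rz": 0,"grip": 0.4},{"dx": 0.52,"dy": -0.78,"dz": 0,"rx": 0,"ry": 0,"rz": 0,"grip": 0.4},{"dx": 0.52,"dy": -0.78,"dz": 0,"rx": 0,"ry": 0,"rz": 0,"grip": 0.4},{"dx": 0.52,"dy": -0.78,"dz": 0,"rx": 0,"ry": 0,"rz": 0,"grip": 0.4},{"dx": 0.52,"dy": -0.78,"dz": 0,"rx": 0,"ry": 0,"rz": 0,"grip": 0.4},{"dx": 0.52,"dy": -0.78,"dz": 0,"rx": 0,"ry": 0,"rz": 0,"grip": 0.4},{"dx": 0.52,"dy": -0.78,"dz": 0,"rx": 0,"ry": 0,"rz": 0,"grip": 0.4}]'

```text
clock: 2.85
position: [0.3985, 0.049, 0.2373]
ee_rot: [[0.941, 0.339, -0.0], [0.339, -0.941, 0.001], [-0.0, -0.001, -1.0]]
contact_force: [-0.7, -0.7, -0.2]
grip_width: 0.702
finger_force: 0.0
```

>>> send_rows --deltas '[{"dx": 0.52,"dy": -0.78,"dz": 0,"rx": 0,"ry": 0,"rz": -0.391,"grip": 0.4},{"dx": 0.52,"dy": -0.78,"dz": 0,"rx": 0,"ry": 0,"rz": -0.391,"grip": 0.4},{"dx": 0.52,"dy": -0.78,"dz": 0,"rx": 0,"ry": 0,"rz": -0.391,"grip": 0.4},{"dx": 0.52,"dy": -0.78,"dz": 0,"rx": 0,"ry": 0,"rz": -0.391,"grip": 0.4},{"dx": 0.52,"dy": -0.78,"dz": 0,"rx": 0,"ry": 0,"rz": -0.391,"grip": 0.4},{"dx": 0.52,"dy": -0.78,"dz": 0,"rx": 0,"ry": 0,"rz": -0.391,"grip": 0.4},{"dx": 0.52,"dy": -0.78,"dz": 0,"rx": 0,"ry": 0,"rz": -0.391,"grip": 0.4},{"dx": 0.52,"dy": -0.78,"dz": 0,"rx": 0,"ry": 0,"rz": -0.391,"grip": 0.4},{"dx": 0.52,"dy": -0.78,"dz": 0,"rx": 0,"ry": 0,"rz": -0.391,"grip": 0.4},{"dx": 0.52,"dy": -0.78,"dz": 0,"rx": 0,"ry": 0,"rz": -0.391,"grip": 0.4}]'

```text
clock: 3.68
position: [0.4558, 0.2723, 0.2372]
ee_rot: [[-0.006, 1.0, -0.0], [1.0, 0.006, -0.001], [-0.001, -0.0, -1.0]]
contact_force: [0.1, 0.3, 0.0]
grip_width: 0.701
finger_force: 0.0
```

>>> send_rows --deltas '[{"dx": 0.016,"dy": 0,"dz": 0.43,"rx": 0,"ry": 0,"rz": 0,"grip": 0.4},{"dx": 0.016,"dy": 0,"dz": 0.43,"rx": 0,"ry": 0,"rz": 0,"grip": 0.4},{"dx": 0.016,"dy": 0,"dz": 0.43,"rx": 0,"ry": 0,"rz": 0,"grip": 0.4},{"dx": 0.016,"dy": 0,"dz": 0.43,"rx": 0,"ry": 0,"rz": 0,"grip": 0.4},{"dx": 0.016,"dy": 0,"dz": 0.43,"rx": 0,"ry": 0,"rz": 0,"grip": 0.4}]'

```text
clock: 4.1
position: [0.4552, 0.2762, 0.1297]
ee_rot: [[0.001, 1.0, -0.001], [1.0, -0.001, -0.001], [-0.001, -0.001, -1.0]]
contact_force: [0.1, -0.5, 1.4]
grip_width: 0.7
finger_force: 0.0
```

```bash
cat >> h.py <<'E'
def proj(n,X):
    f,cx,cy,E=cal(n); Q=(np.atleast_2d(X)-E[:3,3])@E[:3,:3]; return Q[:,:2]/Q[:,2:]*f+[cx,cy]
t_=np.linspace(0,2*np.pi,90)
circ=lambda c,r,z:np.c_[c[0]+r*np.cos(t_),c[1]+r*np.sin(t_),0*t_+z]
E
python3 - <<'E'
from h import *
ims=[]
s=get=robot.get_state();T=s['position'];R=s['ee_rot'];print(T,s['grip_width'])
w=s['grip_width']*.0465
pts=[T+R@np.array([0,q*w,.019]) for q in (-1,1)]+[T]
for n,(x,y,w_,h) in (('scene',(325,150,90,120)),('top',(140,180,100,100))):
    p,d=shoot(n,n+'1');b=cv2.resize(p[:,:,::-1],None,fx=5,fy=5,interpolation=cv2.INTER_CUBIC)
    for L in ([[pts[0]+R@[e,0,0] for e in (-.0075,.0075)],[pts[1]+R@[e,0,0] for e in (-.0075,.0075)],[T-R@[0,.01,0],T+R@[0,.01,0]]]):
        cv2.polylines(b,[((proj(n,np.array(L))+.5)*5).round().astype(int)],False,(0,255,0),1)
    ims.append(cv2.resize(b[y*5:(y+h)*5,x*5:(x+w_)*5],(400,500)))
cv2.imwrite('pics/g1.png',np.hstack(ims))
E
```

```text
[0.45521354 0.27619991 0.12973488] 0.7002628872029444
```

View pics/g1.png

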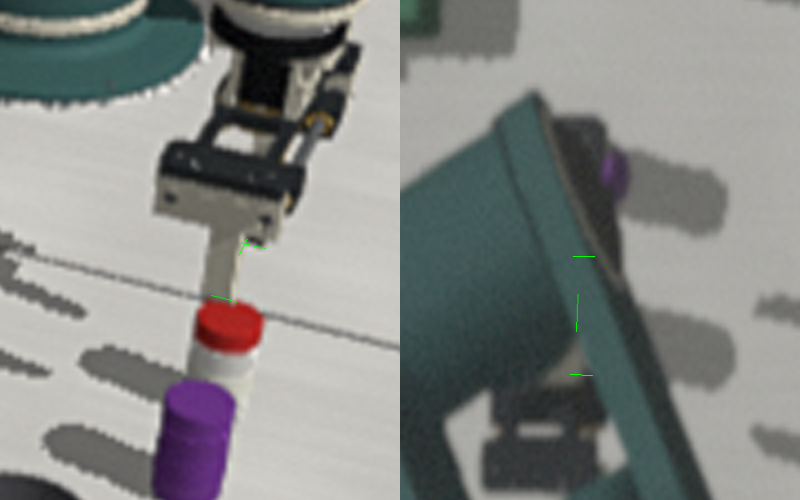

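The scene view shows the fingers right behind and above the red cap (~(372,215)); the top view is blocked by the arm. Descending; closing along x will centre the jar in x.

>>> send_rows --deltas '[{"dx": 0,"dy": 0,"dz": 0.15,"rx": 0,"ry": 0,"rz": 0,"grip": 0.4},{"dx": 0,"dy": 0,"dz": 0.25,"rx": 0,"ry": 0,"rz": 0,"grip": 0.4},{"dx": 0,"dy": 0,"dz": 0.325,"rx": 0,"ry": 0,"rz": 0,"grip": 0.4},{"dx": 0,"dy": 0,"dz": 0.325,"rx": 0,"ry": 0,"rz": 0,"grip": 0.4},{"dx": 0,"dy": 0,"dz": 0.325,"rx": 0,"ry": 0,"rz": 0,"grip": 0.4}]'

```text
clock: 4.62
position: [0.4555, 0.2774, 0.0503]
ee_rot: [[0.001, 1.0, 0.001], [1.0, -0.001, 0.0], [0.0, 0.001, -1.0]]
contact_force: [0.9, 0.8, 0.3]
grip_width: 0.699
finger_force: 0.0
```

>>> send_rows --deltas '[{"dx": 0,"dy": 0,"dz": 0,"rx": 0,"ry": 0,"rz": 0,"grip": 0.25},{"dx": 0,"dy": 0,"dz": 0,"rx": 0,"ry": 0,"rz": 0,"grip": 0.15},{"dx": 0,"dy": 0,"dz": 0,"rx": 0,"ry": 0,"rz": 0,"grip": 0.1},{"dx": 0,"dy": 0,"dz": 0,"rx": 0,"ry": 0,"rz": 0,"grip": 0.05},{"dx": 0,"dy": 0,"dz": 0,"rx": 0,"ry": 0,"rz": 0,"grip": 0.0},{"dx": 0,"dy": 0,"dz": 0,"rx": 0,"ry": 0,"rz": 0,"grip": -0.05},{"dx": 0,"dy": 0,"dz": 0,"rx": 0,"ry": 0,"rz": 0,"grip": -0.1},{"dx": 0,"dy": 0,"dz": 0,"rx": 0,"ry": 0,"rz": 0,"grip": -0.3},{"dx": 0,"dy": 0,"dz": 0,"rx": 0,"ry": 0,"rz": 0,"grip": -0.3},{"dx": 0,"dy": 0,"dz": 0,"rx": 0,"ry": 0,"rz": 0,"grip": -0.3}]' --newtons 7

```text
clock: 5.45
position: [0.4548, 0.2773, 0.0488]
ee_rot: [[0.001, 1.0, 0.0], [1.0, -0.001, 0.0], [0.0, 0.0, -1.0]]
contact_force: [0.8, 0.3, 2.3]
grip_width: 0.452
finger_force: 7.0
```

>>> send_rows --deltas '[{"dx": 0,"dy": 0,"dz": -0.15,"rx": 0,"ry": 0,"rz": 0,"grip": -0.3},{"dx": 0,"dy": 0,"dz": -0.3,"rx": 0,"ry": 0,"rz": 0,"grip": -0.3},{"dx": -0.05,"dy": 0.0,"dz": -0.44,"rx": 0,"ry": 0,"rz": 0,"grip": -0.3},{"dx": -0.15,"dy": 0.08,"dz": -0.5,"rx": 0,"ry": 0,"rz": 0,"grip": -0.3},{"dx": -0.28,"dy": 0.14,"dz": -0.5,"rx": 0,"ry": 0,"rz": 0,"grip": -0.3},{"dx": -0.42,"dy": 0.2,"dz": -0.5,"rx": 0,"ry": 0,"rz": 0,"grip": -0.3},{"dx": -0.56,"dy": 0.26,"dz": -0.5,"rx": 0,"ry": 0,"rz": 0,"grip": -0.3},{"dx": -0.7,"dy": 0.32,"dz": -0.5,"rx": 0,"ry": 0,"rz": 0,"grip": -0.3},{"dx": -0.84,"dy": 0.38,"dz": -0.5,"rx": 0,"ry": 0,"rz": 0,"grip": -0.3},{"dx": -0.96,"dy": 0.44,"dz": -0.5,"rx": 0,"ry": 0,"rz": 0,"grip": -0.3}]'

```text
clock: 6.28
position: [0.5648, 0.0348, 0.1736]
ee_rot: [[0.001, 1.0, -0.0], [1.0, -0.001, -0.0], [-0.0, -0.0, -1.0]]
contact_force: [0.3, -0.3, -1.6]
grip_width: 0.45
finger_force: 7.0
```

>>> send_rows --deltas '[{"dx": -0.12,"dy": 0.02,"dz": 0,"rx": 0,"ry": 0,"rz": 0,"grip": -0.3},{"dx": -0.22,"dy": 0.05,"dz": 0,"rx": 0,"ry": 0,"rz": 0,"grip": -0.3},{"dx": -0.3,"dy": 0.06,"dz": 0.05,"rx": 0,"ry": 0,"rz": 0,"grip": -0.3},{"dx": -0.348,"dy": 0.06,"dz": 0.1,"rx": 0,"ry": 0,"rz": 0,"grip": -0.3},{"dx": -0.348,"dy": 0.06,"dz": 0.16,"rx": 0,"ry": 0,"rz": 0,"grip": -0.3},{"dx": -0.348,"dy": 0.06,"dz": 0.16,"rx": 0,"ry": 0,"rz": 0,"grip": -0.3},{"dx": -0.348,"dy": 0.06,"dz": 0.16,"rx": 0,"ry": 0,"rz": 0,"grip": -0.3}]'

```text
clock: 6.87
position: [0.5788, -0.0494, 0.1327]
ee_rot: [[0.001, 1.0, -0.002], [1.0, -0.001, 0.0], [0.0, -0.002, -1.0]]
contact_force: [-0.1, 0.1, -1.6]
grip_width: 0.453
finger_force: 7.0
```

```bash
python3 - <<'E'
from h import *
ims=[]
s=robot.get_state();T=s['position'];print(T,s['finger_force'],s['joint_positions'].round(1))
for n,(x,y,w_,h) in (('scene',(205,160,90,110)),('top',(275,175,90,110))):
    p,d=shoot(n,n+'2');b=cv2.resize(p[:,:,::-1],None,fx=5,fy=5,interpolation=cv2.INTER_CUBIC)
    for c,r,z in ((T,.021,T[2]-.0488),(T,.021,T[2]+.0262),(T,.021,T[2]+.0092),((.580,-.0505),.028,.049)):
        cv2.polylines(b,[((proj(n,circ(c,r,z))+.5)*5).round().astype(int)],True,(0,255,0),1)
    ims.append(cv2.resize(b[y*5:(y+h)*5,x*5:(x+w_)*5],(400,490)))
cv2.imwrite('pics/g2.png',np.hstack(ims))
E
```

```text
[ 0.57884499 -0.04944284  0.13265332] 6.999983489513397 [ -7.4  -2.2 101.5   0.   80.8  -7.4]
```

View pics/g2.png

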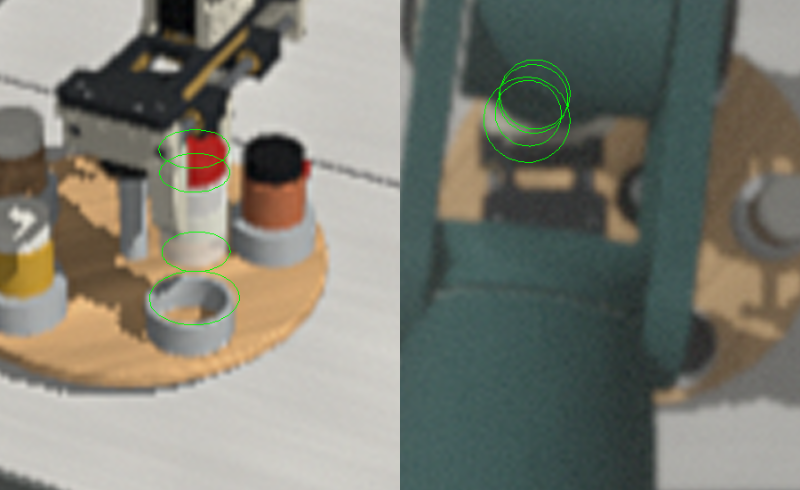

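In the scene view (left) the held jar matches its prediction to about half a pixel. The ring sits about 1 px lower-left of the top-camera estimate, so the holder is a few mm further in +x. I'll fit this properly.

```bash
cat > fit.py <<'E'
from h import *
from scipy.optimize import minimize
S=6
def soft(n,c,r,z0,z1,box):
    x,y,w,h=box; m=np.zeros((h*S,w*S),np.uint8)
    uv=np.vstack([proj(n,circ(c,r,z)) for z in (z0,z1)])
    hull=cv2.convexHull(((uv+.5-[x,y])*S*16).astype(np.float32))
    cv2.fillConvexPoly(m,hull.round().astype(np.int32),255,shift=4)
    return cv2.resize(m,(w,h),interpolation=cv2.INTER_AREA)/255.
def fit(n,obs,valid,c0,r,z0,z1,box):
    f=lambda q:(((soft(n,q,r,z0,z1,box)-obs)**2)*valid).sum()
    q=minimize(f,c0,method='Nelder-Mead',options=dict(initial_simplex=np.array([c0,[c0[0]+.006,c0[1]],[c0[0],c0[1]+.006]]),xatol=1e-4)); return q.x.round(4),round(q.fun,2)
def crop(n,t,box):
    x,y,w,h=box; p=np.load(f'{n}{t}.npz')['p'][y:y+h,x:x+w]; return cv2.cvtColor(p.astype(np.float32)/255,cv2.COLOR_RGB2HSV),p.astype(float)
E
python3 - <<'E'
from fit import *
c0=np.array([.583,-.05])
T=np.array([.57884,-.04944,.13265])
for t in (0,2):
    box=(232,219,32,25)
    hsv,_=crop('scene',t,box); sat=hsv[...,1]
    obs=np.clip((.42-sat)/(.42-.08),0,1)
    # fill hole of ring: ignore pixels inside opening
    v=np.ones(obs.shape); inn=soft('scene',c0,.026,.049,.0491,box)>.2; v[inn]=0
    print('ring scene',t,fit('scene',obs,v,c0,.028,.025,.049,box))
box=(247,184,12,20)
hsv,p=crop('scene',2,box)
red=np.clip((hsv[...,1]-.25)/.5,0,1)*((hsv[...,0]<15)|(hsv[...,0]>340))
print((red*9).round().astype(int))
E
```

```text
ring scene 0 (array([ 0.5826, -0.0521]), np.float64(23.64))
ring scene 2 (array([ 0.5826, -0.0521]), np.float64(27.75))
[[0 0 0 0 0 0 0 0 0 0 0 0]
 [0 0 0 0 0 0 0 0 0 0 0 0]
 [0 0 0 0 0 0 0 0 0 0 0 0]
 [0 0 0 0 0 0 0 0 0 0 0 0]
 [0 0 0 0 0 0 0 0 0 0 0 0]
 [0 0 0 0 0 4 1 0 0 0 0 0]
 [6 7 0 3 6 9 9 1 0 0 0 0]
 [9 9 9 9 9 9 9 7 0 0 0 0]
 [8 9 9 9 9 9 9 9 5 0 0 0]
 [6 9 9 9 9 9 9 9 8 0 0 0]
 [6 9 9 9 9 9 9 9 8 0 0 0]
 [6 9 9 9 9 9 9 9 7 0 0 0]
 [6 9 9 9 9 9 9 9 7 0 0 0]
 [6 9 9 9 9 9 9 9 7 0 0 0]
 [5 9 9 9 9 9 9 9 5 0 0 0]
 [5 9 9 9 9 9 9 7 0 0 0 0]
 [5 9 9 9 9 9 5 0 0 0 0 0]
 [4 8 7 6 4 0 0 0 0 0 0 0]
 [0 0 0 0 0 0 0 0 0 0 0 0]
 [0 0 0 0 0 0 0 0 0 0 0 0]]
```

```bash
python3 - <<'E'
from fit import *
T=np.array([.57884,-.04944,.13265])
redf=lambda hsv:np.clip((hsv[...,1]-.25)/.5,0,1)*((hsv[...,0]<15)|(hsv[...,0]>340))
box=(244,180,20,28); hsv,p=crop('scene',2,box); obs=redf(hsv); v=np.ones(obs.shape); v[:,:4]=0; v[:7]=0
print('held cap',fit('scene',obs,v,T[:2],.021,T[2]+.0092,T[2]+.0262,box))
box=(360,215,32,40); hsv,p=crop('scene',0,box); obs=redf(hsv)
print('cap0 scene (true x .4548)',fit('scene',obs,np.ones(obs.shape),np.array([.455,.277]),.021,.058,.075,box))
box=(175,230,28,30); hsv,p=crop('top',0,box); obs=np.clip((hsv[...,1]-.1)/.4,0,1)*((hsv[...,0]<20)|(hsv[...,0]>335))
print('cap0 top',fit('top',obs,np.ones(obs.shape),np.array([.455,.277]),.021,.058,.075,box))
# ring with only outer-lower silhouette valid
for c0 in ([.583,-.05],[.587,-.052]):
  c0=np.array(c0)
  for n,box in (('scene',(230,215,36,30)),('top',(290,188,30,30))):
    hsv,p=crop(n,0,box); obs=np.clip((.45-hsv[...,1])/(.45-.1),0,1)
    v=(soft(n,c0,.036,.025,.049,box)>.1)*1.; v[soft(n,c0,.0255,.049,.0491,box)>.05]=0
    v[soft(n,c0,.0225,.025,.06,box)>.9]=0
    print(n,'ring',fit(n,obs,v,c0,.028,.025,.049,box))
E
```

```text
held cap (array([ 0.577 , -0.0543]), np.float64(8.19))
cap0 scene (true x .4548) (array([0.4548, 0.276 ]), np.float64(24.39))
cap0 top (array([0.4529, 0.277 ]), np.float64(12.04))
scene ring (array([ 0.5822, -0.0526]), np.float64(1.24))
top ring (array([ 0.5819, -0.0509]), np.float64(42.22))
scene ring (array([ 0.5824, -0.0526]), np.float64(1.45))
top ring (array([ 0.5807, -0.051 ]), np.float64(43.51))
```

```bash
python3 - <<'E'
from fit import *
def edges(t,c,z0,z1,rows,lo,hi):
    p=np.load(f'scene{t}.npz')['p']; hsv=cv2.cvtColor(p.astype(np.float32)/255,cv2.COLOR_RGB2HSV)
    red=((hsv[...,0]<15)|(hsv[...,0]>340))*np.clip((hsv[...,1]-.08)/(.8-.08),0,1)
    uv=np.vstack([proj('scene',circ(c,.021,z)) for z in (z0,z1)])
    print(t,'pred umin,umax,vmin,vmax',uv.min(0).round(2),uv.max(0).round(2))
    r=red[rows[0]:rows[1],lo:hi]; print(' right edge centre-conv',(lo-.5+r.sum(1)).round(2), p[rows[0],hi-5:hi].tolist())
    print(hsv[rows[0],lo:hi,1].round(2))
edges(2,(.57884,-.04944),.1418,.1588,(190,197),249,260)
edges(0,(.4548,.277),.058,.075,(229,236),375,386)
p=np.load('scene2.npz')['p'];g=cv2.cvtColor(p,cv2.COLOR_RGB2GRAY)
print(g[196:226,247:260])
print(proj('scene',circ((.57884,-.04944),.021,.1327-.0488)).max(0))
E
```

```text
2 pred umin,umax,vmin,vmax [240.19 188.56] [256.1  202.55]
 right edge centre-conv [251.88 254.15 255.09 255.35 255.31 255.25 255.26] [[189, 188, 170], [191, 189, 171], [184, 184, 178], [191, 189, 186], [207, 206, 201]]
[0.51 0.43 0.6  0.77 0.73 0.3  0.1  0.1  0.03 0.03 0.03]
0 pred umin,umax,vmin,vmax [368.15 220.88] [384.6  235.15]
 right edge centre-conv [383.41 383.16 383.   382.45 381.21 378.03 375.21] [[171, 35, 32], [169, 27, 25], [173, 55, 52], [184, 168, 163], [190, 192, 187]]
[0.8  0.8  0.81 0.81 0.81 0.8  0.81 0.85 0.7  0.11 0.03]
[[107  75  80  84  82  81  83  71  93 202 189 198 119]
 [105  72  77  82  82  80  77  70  94 180 172 179 105]
 [ 97  62  70  73  77  76  70  71 110 179 172 170 101]
 [ 97  59  67  72  74  70  72  99 167 179 170 171 103]
 [ 94  59  65  71  72  84 112 159 218 182 171 172 100]
 [102  81  86 102 112 158 169 197 211 175 167 169  98]
 [147 147 149 159 162 204 200 194 208 169 167 169  97]
 [181 186 189 187 188 191 191 191 213 174 165 165  98]
 [168 170 177 182 187 189 190 193 215 161 157 148  85]
 [168 168 174 182 187 188 189 192 212 127 127 115  72]
 [
[... 426 characters left out ...]
80  85  88]
 [171 180 189 195 197 189 182 181 175 100  79  85  90]
 [173 182 188 192 194 187 186 188 170  96  80  83  90]
 [172 180 188 190 197 200 201 204 175  97  83  88  87]
 [171 180 189 195 199 205 206 200 175 133 127 131  97]
 [176 184 193 201 204 202 192 185 176 173 178 179 143]
 [172 179 187 193 197 188 173 176 179 183 185 188 186]
 [162 163 166 174 181 181 184 183 185 186 186 184 185]
 [169 166 170 184 185 183 184 186 182 180 177 175 172]
 [170 164 163 165 159 158 171 177 172 170 166 165 164]
 [153 146 137 123 112 117 144 156 168 164 162 161 161]
 [152 142 133 122 111 101  97 115 154 166 163 161 162]
 [148 138 131 124 108  95  89  88 115 169 170 162 161]]
[256.22253918 220.33724603]
```

>>> send_rows --deltas '[{"dx": -0.004,"dy": 0.016,"dz": 0.08,"rx": 0,"ry": 0,"rz": 0,"grip": -0.3},{"dx": -0.004,"dy": 0.016,"dz": 0.123,"rx": 0,"ry": 0,"rz": 0,"grip": -0.3},{"dx": -0.004,"dy": 0.016,"dz": 0.123,"rx": 0,"ry": 0,"rz": 0,"grip": -0.3},{"dx": -0.004,"dy": 0.016,"dz": 0.123,"rx": 0,"ry": 0,"rz": 0,"grip": -0.3}]'

```text
clock: 7.3
position: [0.5832, -0.0505, 0.1029]
ee_rot: [[0.0, 1.0, -0.001], [1.0, -0.0, 0.0], [0.0, -0.001, -1.0]]
contact_force: [-1.0, 0.1, -1.1]
grip_width: 0.451
finger_force: 7.0
```

```bash
python3 - <<'E'
from h import *
s=robot.get_state();T=s['position'];print(T,s['finger_force'])
p,d=shoot('scene','scene3');b=cv2.resize(p[:,:,::-1],None,fx=8,fy=8,interpolation=cv2.INTER_CUBIC)
a=b.copy()
for c,r,z in ((T,.021,T[2]-.0488),(T,.021,T[2]+.0262),(T,.021,T[2]+.0092),(T,.028,.049),(T,.028,.025)):
    cv2.polylines(b,[((proj('scene',circ(c,r,z))+.5)*8).round().astype(int)],True,(0,255,0),1)
x,y,w,h=225,180,48,70
cv2.imwrite('pics/g3.png',np.hstack([i[y*8:(y+h)*8,x*8:(x+w)*8] for i in (a,b)]))
E
```

```text
[ 0.58322361 -0.05048493  0.10291581] 6.999922804534435
```

View pics/g3.png

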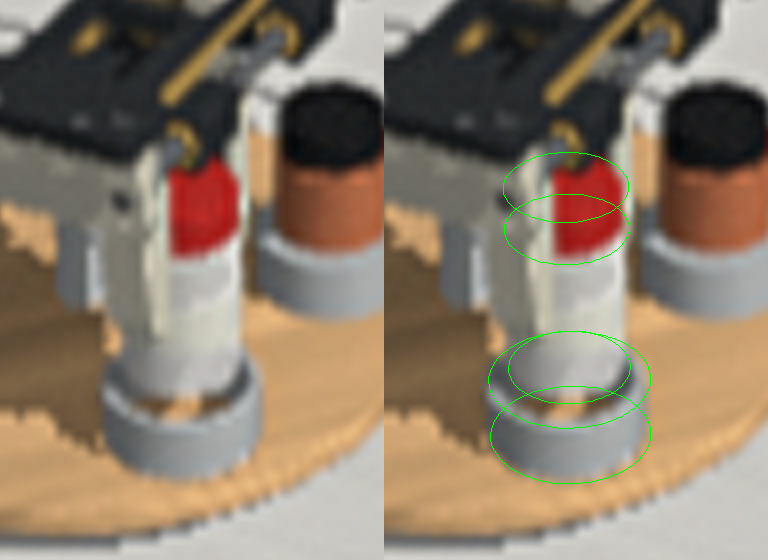

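Left crop: the jar bottom (x≈124–240) is centred in the ring (x≈104–262), within about 1 mm. Inserting.

>>> send_rows --deltas '[{"dx": 0.002,"dy": 0.001,"dz": 0.03,"rx": 0,"ry": 0,"rz": 0,"grip": -0.3},{"dx": 0.002,"dy": 0.001,"dz": 0.06,"rx": 0,"ry": 0,"rz": 0,"grip": -0.3},{"dx": 0.002,"dy": 0.001,"dz": 0.09,"rx": 0,"ry": 0,"rz": 0,"grip": -0.3},{"dx": 0.002,"dy": 0.001,"dz": 0.114,"rx": 0,"ry": 0,"rz": 0,"grip": -0.3},{"dx": 0.002,"dy": 0.001,"dz": 0.114,"rx": 0,"ry": 0,"rz": 0,"grip": -0.3},{"dx": 0.002,"dy": 0.001,"dz": 0.114,"rx": 0,"ry": 0,"rz": 0,"grip": -0.3}]'

```text
clock: 7.85
position: [0.5836, -0.0504, 0.074]
ee_rot: [[0.001, 1.0, -0.001], [1.0, -0.001, 0.0], [0.0, -0.001, -1.0]]
contact_force: [0.1, 0.4, -0.3]
grip_width: 0.45
finger_force: 7.0
```

>>> send_rows --deltas '[{"dx": 0,"dy": 0,"dz": 0,"rx": 0,"ry": 0,"rz": 0,"grip": 0.1},{"dx": 0,"dy": 0,"dz": 0,"rx": 0,"ry": 0,"rz": 0,"grip": 0.3},{"dx": 0,"dy": 0,"dz": 0,"rx": 0,"ry": 0,"rz": 0,"grip": 0.3},{"dx": 0,"dy": 0,"dz": 0,"rx": 0,"ry": 0,"rz": 0,"grip": 0.3},{"dx": 0,"dy": 0,"dz": 0,"rx": 0,"ry": 0,"rz": 0,"grip": 0.3},{"dx": 0,"dy": 0,"dz": 0,"rx": 0,"ry": 0,"rz": 0,"grip": 0.3}]'

```text
clock: 8.35
position: [0.5838, -0.0504, 0.0745]
ee_rot: [[0.001, 1.0, 0.0], [1.0, -0.001, -0.0], [-0.0, 0.0, -1.0]]
contact_force: [-0.1, -0.4, 0.5]
grip_width: 0.651
finger_force: 0.0
```

>>> send_rows --deltas '[{"dx": 0,"dy": 0,"dz": -0.1,"rx": 0,"ry": 0,"rz": 0,"grip": 0.3},{"dx": 0,"dy": 0,"dz": -0.25,"rx": 0,"ry": 0,"rz": 0,"grip": 0.3},{"dx": 0,"dy": 0,"dz": -0.4,"rx": 0,"ry": 0,"rz": 0,"grip": 0.3},{"dx": 0,"dy": 0,"dz": -0.5,"rx": 0,"ry": 0,"rz": 0,"grip": 0.3},{"dx": 0,"dy": 0,"dz": -0.5,"rx": 0,"ry": 0,"rz": 0,"grip": 0.3}]'

```text
clock: 8.77
position: [0.5854, -0.0506, 0.2058]
ee_rot: [[0.001, 1.0, 0.008], [1.0, -0.001, -0.001], [-0.001, 0.008, -1.0]]
contact_force: [0.7, 0.9, -0.3]
grip_width: 0.648
finger_force: 0.0
```

```bash
python3 - <<'E'
from h import *
s=robot.get_state();print(s['position'],s['joint_positions'].round(1))
p,d=shoot('scene','scene4');b=cv2.resize(p[150:260,180:300,::-1],None,fx=5,fy=5,interpolation=cv2.INTER_CUBIC)
cv2.imwrite('pics/g4.png',b)
P=cloud('scene',d);X,Y,Z=P[...,0],P[...,1],P[...,2]
hsv=cv2.cvtColor(p,cv2.COLOR_RGB2HSV).astype(int)
red=((hsv[...,0]<8)|(hsv[...,0]>172))&(hsv[...,1]>150)&(np.hypot(X-.583,Y+.05)<.04)
print(red.sum(),np.percentile(Z[red],[5,50,95]).round(4))
E
```

```text
[ 0.5853602  -0.05056057  0.20584914] [-7.4 -3.9 96.3 -0.  87.2 -7.4]
157 [0.0901 0.099  0.1023]
```

View pics/g4.png

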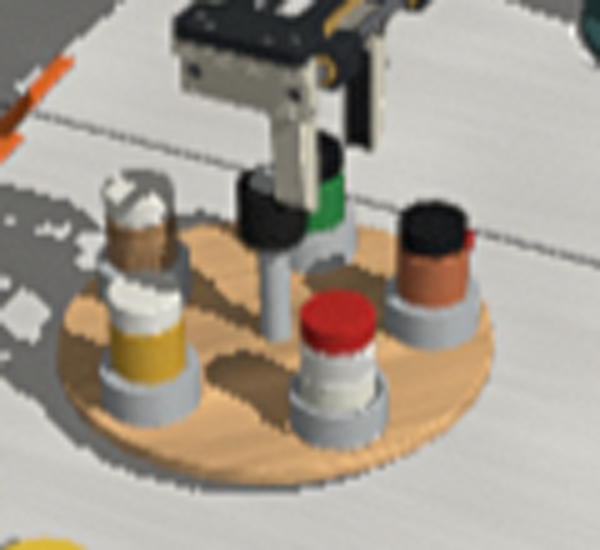

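The jar with the red cap stands upright in its ring at crop (340,370), cap top about 0.10 m. Now over the knob.

>>> send_rows --deltas '[{"dx": -0.14,"dy": -0.12,"dz": 0,"rx": 0,"ry": 0,"rz": 0,"grip": 0.4},{"dx": -0.28,"dy": -0.239,"dz": 0,"rx": 0,"ry": 0,"rz": 0,"grip": 0.4},{"dx": -0.28,"dy": -0.239,"dz": 0,"rx": 0,"ry": 0,"rz": 0,"grip": 0.4},{"dx": -0.28,"dy": -0.239,"dz": 0,"rx": 0,"ry": 0,"rz": 0,"grip": 0.4},{"dx": -0.28,"dy": -0.239,"dz": 0,"rx": 0,"ry": 0,"rz": 0,"grip": 0.4}]'

```text
clock: 9.23
position: [0.5239, -0.1204, 0.1988]
ee_rot: [[0.002, 1.0, -0.0], [1.0, -0.002, 0.0], [0.0, -0.0, -1.0]]
contact_force: [0.5, 1.2, -0.1]
grip_width: 0.7
finger_force: 0.0
```

```bash
python3 - <<'E'
from h import *
s=robot.get_state();T=s['position'];print(T,s['joint_positions'].round(1))
p,d=shoot('scene','scene5');S=5;b=cv2.resize(p[:,:,::-1],None,fx=S,fy=S,interpolation=cv2.INTER_CUBIC)
for r,z in ((.02,.13),(.02,.094),(.128,.025)):
    cv2.polylines(b,[((proj('scene',circ((.524,-.1205),r,z))+.5-[.8,.7])*S).round().astype(int)],True,(0,255,0),1)
cv2.imwrite('pics/g5.png',b[150*S:260*S,180*S:300*S])
# tongue direction from top0
z=np.load('top0.npz');p=z['p'];hsv=cv2.cvtColor(p,cv2.COLOR_RGB2HSV).astype(int)
m=((hsv[...,0]<10)|(hsv[...,0]>170))&(hsv[...,1]>110); v,u=np.nonzero(m); k=(abs(u-318)<15)&(abs(v-272)<18); v,u=v[k],u[k]
f,cx,cy,E=cal('top'); D=np.c_[(u-cx)/f,(v-cy)/f,np.ones(len(u))]@E[:3,:3].T
Q=(E[:3,3]+D*((.008-E[2,3])/D[:,2:]))[:,:2]; c=Q.mean(0)-[.5216,-.121]; print('tongue',Q.mean(0),np.degrees(np.arctan2(c[1],c[0])),cv2.minAreaRect(Q.astype(np.float32)))
E
```

```text
[ 0.52388391 -0.12036006  0.1987596 ] [-15.7  -9.9 102.4   0.   87.6 -15.6]
tongue [ 0.37382713 -0.09118936] 168.59463325129175 ((0.37282055616378784, -0.0910036638379097), (0.030394772067666054, 0.052084341645240784), 78.34127807617188)
```

View pics/g5.png

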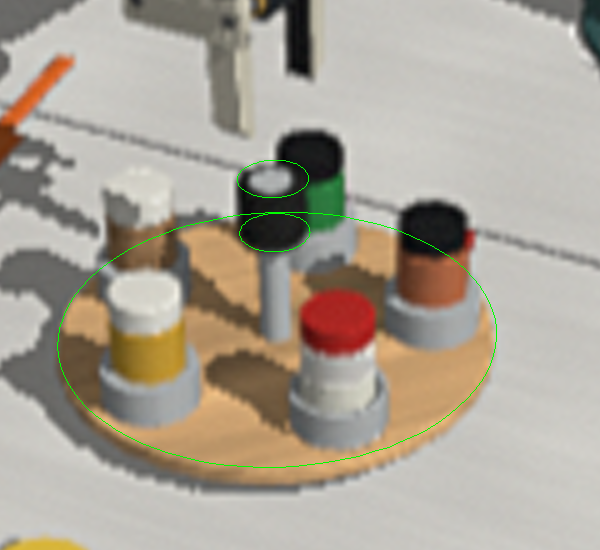

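>>> send_rows --deltas '[{"dx": -0.002,"dy": 0.004,"dz": 0.12,"rx": 0,"ry": 0,"rz": 0,"grip": 0.4},{"dx": -0.002,"dy": 0.004,"dz": 0.24,"rx": 0,"ry": 0,"rz": 0,"grip": 0.4},{"dx": -0.002,"dy": 0.004,"dz": 0.345,"rx": 0,"ry": 0,"rz": 0,"grip": 0.4},{"dx": -0.002,"dy": 0.004,"dz": 0.345,"rx": 0,"ry": 0,"rz": 0,"grip": 0.2},{"dx": -0.002,"dy": 0.004,"dz": 0.345,"rx": 0,"ry": 0,"rz": 0,"grip": 0},{"dx": -0.002,"dy": 0.004,"dz": 0.345,"rx": 0,"ry": 0,"rz": 0,"grip": -0.1},{"dx": -0.002,"dy": 0.004,"dz": 0.345,"rx": 0,"ry": 0,"rz": 0,"grip": -0.4},{"dx": -0.002,"dy": 0.004,"dz": 0.345,"rx": 0,"ry": 0,"rz": 0,"grip": -0.4},{"dx": -0.002,"dy": 0.004,"dz": 0.345,"rx": 0,"ry": 0,"rz": 0,"grip": -0.4},{"dx": -0.002,"dy": 0.004,"dz": 0.345,"rx": 0,"ry": 0,"rz": 0,"grip": -0.4}]' --newtons 15

```text
clock: 10.12
position: [0.5256, -0.1208, 0.1151]
ee_rot: [[0.001, 1.0, 0.002], [1.0, -0.001, -0.0], [-0.0, 0.002, -1.0]]
contact_force: [-2.6, 2.1, 5.6]
grip_width: 0.428
finger_force: 15.0
```

>>> send_rows --deltas '[{"dx": 0,"dy": -0.001,"dz": 0,"rx": 0,"ry": 0,"rz": -0.01,"grip": -0.4},{"dx": 0,"dy": -0.001,"dz": 0,"rx": 0,"ry": 0,"rz": -0.03,"grip": -0.4},{"dx": 0,"dy": -0.001,"dz": 0,"rx": 0,"ry": 0,"rz": -0.05,"grip": -0.4},{"dx": 0,"dy": -0.001,"dz": 0,"rx": 0,"ry": 0,"rz": -0.075,"grip": -0.4},{"dx": 0,"dy": -0.001,"dz": 0,"rx": 0,"ry": 0,"rz": -0.1,"grip": -0.4},{"dx": 0,"dy": -0.001,"dz": 0,"rx": 0,"ry": 0,"rz": -0.125,"grip": -0.4},{"dx": 0,"dy": -0.001,"dz": 0,"rx": 0,"ry": 0,"rz": -0.15,"grip": -0.4},{"dx": 0,"dy": -0.001,"dz": 0,"rx": 0,"ry": 0,"rz": -0.175,"grip": -0.4},{"dx": 0,"dy": -0.001,"dz": 0,"rx": 0,"ry": 0,"rz": -0.2,"grip": -0.4},{"dx": 0,"dy": -0.001,"dz": 0,"rx": 0,"ry": 0,"rz": -0.22,"grip": -0.4}]'

```text
clock: 10.95
position: [0.5254, -0.1209, 0.1151]
ee_rot: [[-0.64, 0.768, 0.002], [0.768, 0.64, -0.0], [-0.002, 0.001, -1.0]]
contact_force: [-1.9, 1.7, 6.4]
grip_width: 0.425
finger_force: 15.0
```

>>> send_rows --deltas '[{"dx": 0,"dy": 0,"dz": 0,"rx": 0,"ry": 0,"rz": -0.02,"grip": -0.4},{"dx": 0,"dy": 0,"dz": 0,"rx": 0,"ry": 0,"rz": -0.045,"grip": -0.4},{"dx": 0,"dy": 0,"dz": 0,"rx": 0,"ry": 0,"rz": -0.07,"grip": -0.4},{"dx": 0,"dy": 0,"dz": 0,"rx": 0,"ry": 0,"rz": -0.095,"grip": -0.4},{"dx": 0,"dy": 0,"dz": 0,"rx": 0,"ry": 0,"rz": -0.12,"grip": -0.4},{"dx": 0,"dy": 0,"dz": 0,"rx": 0,"ry": 0,"rz": -0.14,"grip": -0.4},{"dx": 0,"dy": 0,"dz": 0,"rx": 0,"ry": 0,"rz": -0.16,"grip": -0.4},{"dx": 0,"dy": 0,"dz": 0,"rx": 0,"ry": 0,"rz": -0.18,"grip": -0.4},{"dx": 0,"dy": 0,"dz": 0,"rx": 0,"ry": 0,"rz": -0.2,"grip": -0.4},{"dx": 0,"dy": 0,"dz": 0,"rx": 0,"ry": 0,"rz": -0.22,"grip": -0.4}]'

```text
clock: 11.78
position: [0.5253, -0.121, 0.1151]
ee_rot: [[-0.983, 0.185, 0.002], [0.185, 0.983, -0.001], [-0.002, -0.0, -1.0]]
contact_force: [-2.0, -0.9, 5.5]
grip_width: 0.429
finger_force: 15.0
```

>>> send_rows --deltas '[{"dx": 0,"dy": 0,"dz": 0,"rx": 0,"ry": 0,"rz": -0.025,"grip": -0.4},{"dx": 0,"dy": 0,"dz": 0,"rx": 0,"ry": 0,"rz": -0.05,"grip": -0.4},{"dx": 0,"dy": 0,"dz": 0,"rx": 0,"ry": 0,"rz": -0.075,"grip": -0.4},{"dx": 0,"dy": 0,"dz": 0,"rx": 0,"ry": 0,"rz": -0.1,"grip": -0.4},{"dx": 0,"dy": 0,"dz": 0,"rx": 0,"ry": 0,"rz": -0.125,"grip": -0.4},{"dx": 0,"dy": 0,"dz": 0,"rx": 0,"ry": 0,"rz": -0.15,"grip": -0.4},{"dx": 0,"dy": 0,"dz": 0,"rx": 0,"ry": 0,"rz": -0.175,"grip": -0.4},{"dx": 0,"dy": 0,"dz": 0,"rx": 0,"ry": 0,"rz": -0.195,"grip": -0.4},{"dx": 0,"dy": 0,"dz": 0,"rx": 0,"ry": 0,"rz": -0.21,"grip": -0.4},{"dx": 0,"dy": 0,"dz": 0,"rx": 0,"ry": 0,"rz": -0.218,"grip": -0.4}]'

```text
clock: 12.62
position: [0.5253, -0.1212, 0.1151]
ee_rot: [[-0.878, -0.478, 0.002], [-0.478, 0.878, -0.001], [-0.001, -0.002, -1.0]]
contact_force: [-1.7, -2.6, 5.4]
grip_width: 0.426
finger_force: 15.0
```

```bash
python3 - <<'E'
from h import *
for i in range(6): ps,ds=shoot('scene','scene6')
pt,dt=shoot('top','top6')
s=robot.get_state();print(s['position'],np.degrees(np.arctan2(s['ee_rot'][1,0],s['ee_rot'][0,0])),s['joint_positions'].round(1),s['contact_force'],s['finger_force'])
f=lambda i,x,y,w,h:cv2.resize(i[y:y+h,x:x+w,::-1],(400,400*h//w),interpolation=cv2.INTER_CUBIC)
cv2.imwrite('pics/g6.png',np.hstack([f(ps,180,140,120,120),f(pt,275,175,115,115)]))
ax=np.array([.524,-.1205])
for n,p,d in (('scene',ps,ds),('top',pt,dt)):
    P=cloud(n,d);hsv=cv2.cvtColor(p,cv2.COLOR_RGB2HSV).astype(int);X,Y,Z=P[...,0],P[...,1],P[...,2]
    m=((hsv[...,0]<10)|(hsv[...,0]>170))&(hsv[...,1]>110)&(np.hypot(X-ax[0],Y-ax[1])<.2)
    for k,q in (('cap',m&(Z>.075)),('tongue',m&(Z<.03))):
        if q.sum()>3:
            Q=P[q];c=(Q.min(0)+Q.max(0))[:2]/2;r=c-ax;print(n,k,q.sum(),c,np.degrees(np.arctan2(r[1],r[0])),np.hypot(*r))
E
```

```text
[ 0.5253207  -0.12119548  0.11507803] -151.60504401743094 [ -15.7   -7.1  107.8   -0.    79.2 -134.1] [-3.21445144 -1.26525913  5.80479291] 15.009506642818451
scene cap 134 [ 0.45983039 -0.14882442] -156.183372494679 0.07014279484578308
scene tongue 41 [ 0.35817727 -0.09072732] 169.8212676085835 0.1684743046545176
top cap 43 [ 0.44402989 -0.10702478] 170.4353266411572 0.08109747564115988
```

View pics/g6.png

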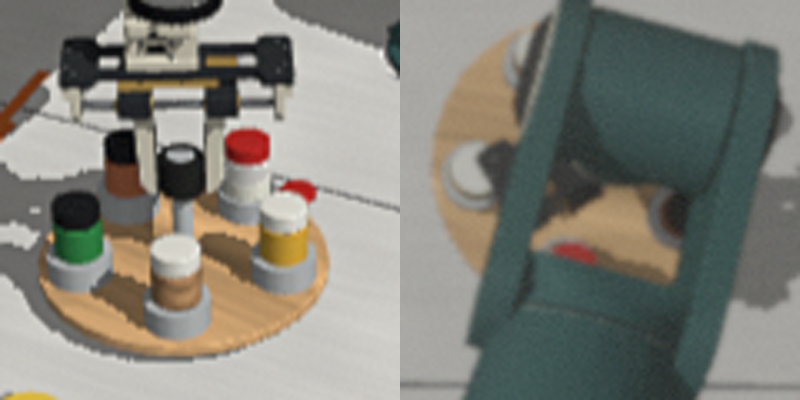

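```bash
python3 - <<'E'
from fit import *
p=np.load('scene6.npz')['p'];hsv=cv2.cvtColor(p,cv2.COLOR_RGB2HSV).astype(int)
m=(((hsv[...,0]<10)|(hsv[...,0]>170))&(hsv[...,1]>110)).astype(np.uint8)
n,l,st,ce=cv2.connectedComponentsWithStats(m)
for i in range(1,n):
    if st[i,4]>15 and 180<ce[i,0]<300 and 140<ce[i,1]<260: print(st[i],ce[i].round(2))
for a in (158,164,168.5,173,178):
    c=np.array([.5248,-.121])+.092*np.array([np.cos(np.radians(a)),np.sin(np.radians(a))])
    uv=np.vstack([proj('scene',circ(c,.021,z)) for z in (.083,.1)])
    print(a,(uv.min(0)-[.8,.7]).round(1),(uv.max(0)-[.8,.7]).round(1))
E
```

```text
[247 179  14  10 121] [253.84 183.49]
[264 194  11   7  42] [269.9  196.21]
158 [251.1 179.2] [265.3 191.6]
164 [248.8 178. ] [263.  190.3]
168.5 [247.  177.2] [261.1 189.5]
173 [245.  176.4] [259.2 188.7]
178 [242.8 175.7] [256.9 188. ]
```

The cap spans u = 247–260 in the scene image. That matches the holder at about 169°, and the tongue is at about 168.5°, so it is in line. The knob is gripped at 15 N and everything is at rest.

```bash
python3 -c "
from bench import robot
print(robot.hand_in())"
```

```text
the job is handed in; nothing more can be done
None
```

The red-capped jar stands in the empty holder and has been let go. The carousel is turned so the jar faces the red tongue (about 1° off by camera), the gripper still holds the knob at 15 N, and the job is handed in; no verdict came back.

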